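# Gauge the bearing of a grain mill

### The arm

A 7-joint arm with a two-finger parallel gripper is mounted at the origin on a cart in front of the work surface, level with it; the furniture and walls round the work are solid. World frame = base frame: x ahead of the robot, y to its left, z up, the work surface at z = 0. Lengths are in m, angles in rad, forces in N, time in s.
With the tool pointing down it reaches from about 0.4 to 0.875 m from the base axis. Payload 19.3 kg.
Tool frame: the origin (TCP) lies on the mounting face of the last link; the fingertips stand 173 mm ahead of it and the grasp point (between the pads) lies 155 mm ahead of it (bot.grip_point_offset is the distance from the TCP to the grasp point, in m); z points along the fingers, y is the line along which they close (so a half turn about z gives the same grasp; the last joint's range is limited). The gripper opens to 85 mm and grips with 20 to 120 N. Pads are 22 mm wide; open, the fingers measure 114 mm over their backs; the gripper's body (76 mm by 85 mm) begins 54 mm behind the grasp point. The pads swing forward as they close: fully open they stand 13 mm farther back than shut.
Start: joints at [-1.173, 0.521, -0.036, 1.599, 0.021, 1.021, -0.113], TCP at [0.282, 0.558, 0.405] pointing down, gripper open.
Joint ranges: [-2.91, 2.91], [-0.3, 2.13], [-1.5, 1.42], [0.17, 2.43], [-1.26, 4.41], [0.16, 1.93], [-2.52, 2.52]. Speed limits (rad/s): [1.89, 1.89, 2.39, 2.39, 3.01, 3.01, 3.01].

### API

Orientations are given as [roll, pitch, yaw] about the fixed x, y, z axes, in that order (R = Rz(yaw) Ry(pitch) Rx(roll)).
In Python, from workcell import bot gives the robot as it stands.
- The arm moves only by the tool arm_command, never from a script. Its argument "deltas" is a list of rows, each a list of 3 entries, a list of its own where there are three numbers: the shift along the tool's x, y, z in cm, then the turn, a rotation vector about the tool's x, y, z in rad, then the finger opening in cm, from 0 to 8.54. In form: [[[tx, ty, tz], [rx, ry, rz], claw], ...]. A call has 1 to 20 rows; each row shifts and turns the commanded pose from where the row before left it, along the tool's axes as they then stand; what a row does not reach is not made up. A row lasts 1/10 s, in which the tool goes at most 50 mm and 8.59 degrees, less where a joint would pass 70% of its speed; a pose out of reach is approached as far as the arm can. A call with a gripper value outside its range is refused whole. The fingers move at their own pace and stop on an object; "newtons" is the grip in N (left out, the last holds). Time passes only in rows, so rows that do not move let the fingers close. It gives the time, the measured TCP pose, the force, the opening and the grip force at its end, in the units of the state.
- bot.observe(): the state, without advancing time (a new reading comes with each control period).
- bot.grab_frame(name): name is "side" or "top"; returns a dict with "frame" (480x640x3 uint8, red, green, blue), "K" (3x3 intrinsics, pixels), "rvec" (rotation vector, rad) and "tvec" (3), from world to camera coordinates, as OpenCV has them. Camera axes: x right, y down, z forward; pixel columns grow to the right and rows downward; lengths in m; the calibration is good to about 2 mm. A picture is of the moment at which its call begins. There is no depth.
- bot.job_done(): hands the job in; it is judged then, once.
Trained networks look in a picture, given as the dict that the camera call returned (one of the last four; its "shot" number tells which), for a name from the list of things; names that differ only in an ending like _2 or _b are one class to them, and where a whole thing is asked for, a point or a joint stands for the part that bears it (a point fixed in the world has none). Each returns a list of dicts, best first, with "p" (0 to 1); they miss things now and then, are a little off and sometimes report something else, mostly with a low value. They report only what shows in the picture. A call takes as long as a camera call. They do not tell look-alikes from the thing itself.
- bot.find_in(name, picture): "rect" ([left, top, width, height] in pixels, round what is visible of it).
- bot.mark_of(name, picture): "at" ([column, row] in pixels: a listed point, or the origin of a listed thing).
The state is a dict: "clock": time; "qpos": joint angles; "qd": joint speeds; "joint_efforts": joint torques, N m; "position": TCP position; "tool_rot": TCP orientation; "force": force on the tool from outside, world axes, zero at the start; "moment": the same for the moment, N m; "grip_width": finger opening in m; "finger_force": force on a finger pad.
Only numpy, scipy, OpenCV 4.12 (cv2) and the standard library are available. Lean on these libraries where they do the work, as an engineer would, in place of code of your own. Each camera call takes 0.05 s, during which the arm holds its last target. There are 200 camera calls.

### The job

Check the brass bearing of the grain mill for wear with the double-ended plug gauge: push its long go end into the bore until the handle's end meets the brass, and draw it out again. Then turn the gauge round and press the short, thicker no-go end squarely into the same bore, so that its thin pilot is right inside and its thick part bears on the rim for a moment and is refused. Use gentle force throughout (no more than about 15 N against the mill), then stand the gauge back on the round wooden board and let go, leaving the mug, the tin and the jar where they are.

Things in the scene. Friction and masses are not known exactly. Their poses are not given: they have to be found in the camera images.
- gauge: Loose plug gauge, 146 mm long, 0.15 to 0.3 kg: black flat-sided handle 90 (x) x 24 (y) x 34 (z) mm with a steel plug out of each end face (x = +45 mm: go, x = -45 mm: no-go). It stands on the handle's underside. Origin: centre of that underside; x along the gauge to the go end, z up. Handle and plugs share one axis, along x, 17 mm above the origin.
- go_tip (a point): Centre of the go plug's end, 81 mm from the handle's centre along +x, on the axis; axes as the gauge's. The plug is 36 mm long: 19 mm in diameter for 30 mm from the handle, then a square step down to a pilot 12 mm in diameter and 6 mm long.
- nogo_tip (a point): Centre of the no-go plug's end, 65 mm from the handle's centre along -x, on the axis; axes as the gauge's. The plug is 20 mm long: 23 mm in diameter for 14 mm from the handle, then a square step down to a pilot 12 mm in diameter and 6 mm long.
- gauge_mid (a point): centre of the gauge's handle, 17 mm above the underside, on its axis
- mill: Small cast grain mill without crank, fixed, rigid. Foot 130 (x) x 120 (y) mm, frame 84 x 86 and 127 mm high, feed neck (44 mm across, 24 mm behind the origin) up to 148 mm. Origin: centre of the foot's underside; x points level from its front (towards the robot) to its back. In front sits a brass block, 52 x 52 mm, its face 50 mm before the origin, with a level bore along x.
- mill_mouth (a point): Nominal centre of the bore's mouth, in the plane of the brass face, 85 mm above the worktop; x points into the bore (20 mm across, 40 mm deep, sharp-edged). The block was set with shims: the true bore is parallel to x but up to 4.5 mm off this point in y and up to 4.5 mm in z, new each time and not measured; feel for it with the pilot.
- board: round beech board, 260 mm in diameter, 18 mm thick, fixed; origin: centre of its underside on the worktop; the gauge stands on it at the start
- mug: striped mug, 89 mm high, 84 mm across, bystander; origin: centre of the underside
- low_tin: low round tin, 86 mm across, 40 mm high, bystander; origin: centre of the underside
- honey_jar: jar with dark lid, 62 mm across, 101 mm high, bystander; origin: centre of the underside
Things that resemble listed ones, but are neither listed nor needed, are in the scene too. Of the things shaped like the gauge, the black one is meant.

How it is judged:
On the way, in this order (a step that is already met when the one before it is completed fails the run):
1. the go end is fully home in the bore: its tip at least 33.5 mm deep (36 is home), gauge in line with the bore (x of go_tip in the frame of mill_mouth above 0.0335 m and y of go_tip in the frame of mill_mouth between -0.007 and 0.007 m and z of go_tip in the frame of mill_mouth between -0.007 and 0.007 m and angle between the x axis of gauge and the x axis of mill, either way round below 0.12 rad), for 0.2 s.
2. the no-go end's pilot is in the bore (tip 4 to 8 mm deep), the gauge in line with it, and its thick part is pressed on the rim with more than 2 N for 0.4 s and refused (x of nogo_tip in the frame of mill_mouth between 0.004 and 0.008 m and y of nogo_tip in the frame of mill_mouth between -0.0095 and 0.0095 m and z of nogo_tip in the frame of mill_mouth between -0.0095 and 0.0095 m and angle between the x axis of gauge and the x axis of mill, either way round below 0.12 rad and contact force between gauge and mill above 2 N), for 0.4 s.
At the end, for the whole second after the job is handed in: the gauge stands still on the round board on its handle's underside (within 0.15 rad of upright), the handle's centre within 110 mm of the board's centre, carried by the board alone (horizontal distance between gauge_mid and board below 0.11 m and height (world z) of gauge_mid between 0.03 and 0.039 m and angle between gauge's own z axis and vertical below 0.15 rad and linear speed of gauge below 0.02 m/s and contact force between gauge and board above 0.5 N); the robot touches nothing.
It fails at once if the gauge is pressed on the mill with more than 20 N (contact force between gauge and mill above 20 N).
It fails at once if the robot itself pushes the mill with more than 10 N (contact force between any of the fingers, the arm and mill above 10 N).
It fails at once if the mug, tin or jar is moved by more than 20 mm (distance of any of mug, low_tin, honey_jar from where it was at the start of the episode above 0.02 m).
It also fails if it takes over 72 s, if anything falls off the work surface, if the arm or the gripper's body presses on something with over 40 N, if the wrist force passes 120 N, or if a joint passes its speed limit or range.

## Working session

There is one attempt and no reset: what is moved stays moved. The work goes in short steps, Python scripts to look and compute and a tool call to move; the robot and the scene stay as the last step left them, time stands still between calls to the robot, and variables do not carry over. Pictures are saved under pics/ and viewed, at most 10 in all, crops included, and the job is handed in when it is done.

Besides the shell and the picture viewer there is one more tool, called after ">>>" as name([rows], argument=value, ...), one row to a line, values as JSON. arm_command: Moves the arm, as the interface text tells. Its arguments: {"type":"object","properties":{"deltas":{"type":"array","items":{"type":"array"}},"newtons":{"type":"number"}},"required":["deltas"]}

```bash
mkdir -p pics; ls
cat > h.py <<'E'
import numpy as np,cv2
from scipy.spatial.transform import Rotation as R
from workcell import bot
def cam(p):
    Rm=cv2.Rodrigues(np.array(p["rvec"],float))[0];t=np.array(p["tvec"],float).ravel();return np.array(p["K"],float),Rm,t
def ray(p,uv):
    K,Rm,t=cam(p);d=Rm.T@np.linalg.inv(K)@np.array([uv[0],uv[1],1.]);return -Rm.T@t,d/np.linalg.norm(d)
def onz(p,uv,z):
    c,d=ray(p,uv);return c+d*(z-c[2])/d[2]
def proj(p,X):
    K,Rm,t=cam(p);x=K@(Rm@np.array(X,float)+t);return x[:2]/x[2]
def tri(ps,uvs):
    A=np.zeros((3,3));b=np.zeros(3)
    for p,uv in zip(ps,uvs):
        c,d=ray(p,uv);M=np.eye(3)-np.outer(d,d);A+=M;b+=M@c
    return np.linalg.solve(A,b)
def save(p,n): cv2.imwrite(f"pics/{n}.png",p["frame"][:,:,::-1])
E
python3 - <<'E'
from h import *
np.set_printoptions(precision=3,suppress=True)
s=bot.grab_frame("side");t=bot.grab_frame("top")
save(s,"s0");save(t,"t0")
for n in ["gauge","go_tip","nogo_tip","gauge_mid","mill","mill_mouth","board","mug","low_tin","honey_jar"]:
    for nm,p in(("s",s),("t",t)):
        try: print(n,nm,[(np.round(d["at"]).tolist(),round(d["p"],2)) for d in bot.mark_of(n,p)][:3])
        except Exception as e: print(n,nm,e)
print(bot.observe())
for p in(s,t): print(ray(p,(320,240)))
E
```

```text
pics
gauge s [([219.0, 288.0], 0.79), ([268.0, 203.0], 0.56)]
gauge t [([324.0, 323.0], 0.93), ([209.0, 256.0], 0.56), ([355.0, 208.0], 0.2)]
go_tip s [([300.0, 195.0], 0.59)]
go_tip t [([332.0, 289.0], 0.91), ([222.0, 218.0], 0.55)]
nogo_tip s [([241.0, 195.0], 0.74)]
nogo_tip t [([205.0, 281.0], 0.79), ([314.0, 352.0], 0.56), ([202.0, 146.0], 0.38)]
gauge_mid s [([267.0, 200.0], 0.91), ([218.0, 286.0], 0.68)]
gauge_mid t [([325.0, 324.0], 0.85), ([209.0, 252.0], 0.8)]
mill s [([367.0, 290.0], 0.88)]
mill t [([352.0, 190.0], 0.75), ([354.0, 207.0], 0.47), ([196.0, 258.0], 0.28)]
mill_mouth s [([343.0, 266.0], 0.8), ([366.0, 288.0], 0.58)]
mill_mouth t [([359.0, 210.0], 0.88), ([356.0, 191.0], 0.51)]
board s [([264.0, 204.0], 0.86)]
board t [([196.0, 258.0], 0.82)]
mug s [([358.0, 239.0], 0.7)]
mug t [([283.0, 178.0], 0.91)]
low_tin s [([302.0, 198.0], 0.72), ([350.0, 409.0], 0.65)]
low_tin t [([472.0, 238.0], 0.66)]
honey_jar s [([361.0, 189.0], 0.83), ([343.0, 264.0], 0.58)]
honey_jar t [([202.0, 148.0], 0.88)]
{'clock': 1.1, 'qpos': array([-1.173,  0.521, -0.036,  1.6  ,  0.021,  1.021, -0.113]), 'qd': array([-0.001,  0.   , -0.002, -0.001, -0.001,  0.003, -0.001]), 'joint_efforts': array([  0.001, -92.688,   1.979, -37.027,   0.018,   0.002,   0.   ]), 'position': array([0.282, 0.558, 0.405]), 'tool_rot': array([-3.142,  0.   ,  2.674]), 'force': array([-0.476, -0.288,  0.01 ]), 'moment': array([ 0.065, -0.008, -0.057]), 'finger_force': 0.0, 'grip_width': 0.08517486665499724}
(array([ 0.34 , -0.877,  0.782]), array([ 0.198,  0.749, -0.632]))
(array([ 0.327, -0.079,  1.214]), array([ 0.161,  0.02 , -0.987]))
```

View both.

View pics/s0.png

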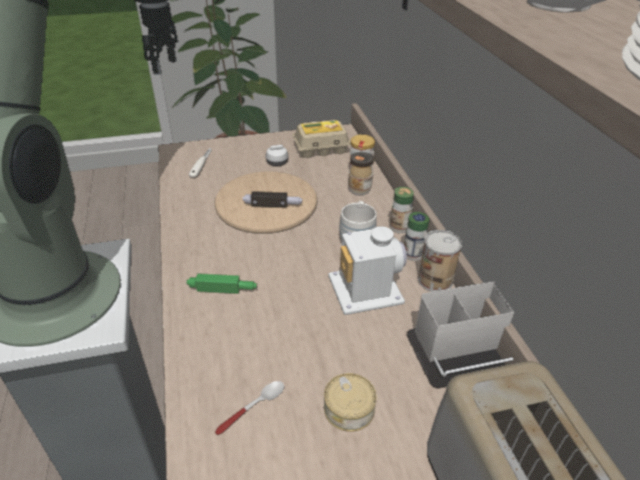

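View pics/t0.png

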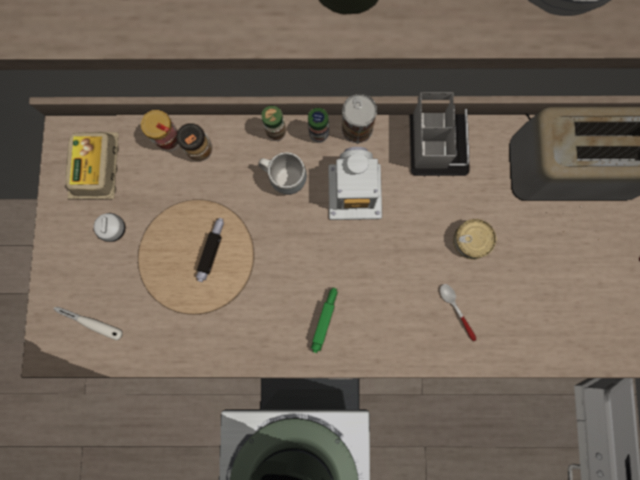

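Run:
```python
from h import *
np.set_printoptions(precision=4,suppress=True)
s=bot.grab_frame("side");t=bot.grab_frame("top")
np.savez("cal.npz",**{a+k:np.array(p[k]) for a,p in(("s",s),("t",t)) for k in("frame","K","rvec","tvec")})
print("board",onz(t,(196,258),0),tri([s,t],[(264,204),(196,258)]))
for n,uv in(("go",(222,218)),("nogo",(205,281)),("mid",(209,252))): print(n,onz(t,uv,.035))
print("go2",tri([s,t],[(300,195),(222,218)]),"nogo",tri([s,t],[(241,195),(205,281)]),"mid",tri([s,t],[(267,200),(209,252)]))
print("mouth",tri([s,t],[(343,266),(359,210)]),"mill",tri([s,t],[(367,290),(354,207)]),tri([s,t],[(367,290),(352,190)]))
for n,a,z in(("mug",(283,178),0),("tin",(472,238),0),("jar",(202,148),0)): print(n,onz(t,a,z))
# gauge dark handle
g=cv2.cvtColor(t["frame"],cv2.COLOR_RGB2GRAY)
m=np.zeros_like(g);m[225:285,190:235]=(g[225:285,190:235]<60)
c=max(cv2.findContours(m,0,1)[0],key=cv2.contourArea);print(cv2.minAreaRect(c),cv2.contourArea(c))
a=cv2.resize(t["frame"][140:230,310:400],None,fx=6,fy=6,interpolation=2)
b=cv2.resize(s["frame"][215:315,320:420],None,fx=5.4,fy=5.4,interpolation=2)[:540]
g2=cv2.resize(t["frame"][205:295,180:240],None,fx=6,fy=6,interpolation=2)
cv2.imwrite("pics/c1.png",cv2.resize(np.hstack([a,g2[:, :]]),None,fx=.85,fy=.85)[:,:,::-1]);cv2.imwrite("pics/c2.png",b[:,:,::-1])
```

```text
board [0.4834 0.2259 0.    ] [ 0.483   0.2267 -0.0032]
go [0.5685 0.163  0.035 ]
nogo [0.4284 0.1953 0.035 ]
mid [0.4922 0.189  0.035 ]
go2 [0.563  0.1584 0.0577] nogo [0.4248 0.1899 0.0584] mid [0.4889 0.1892 0.0345]
mouth [ 0.5796 -0.1396  0.0835] mill [ 0.6208 -0.1353 -0.0006] [ 0.6433 -0.1281 -0.0069]
mug [0.6703 0.0319 0.    ]
tin [ 0.5294 -0.3995  0.    ]
jar [0.743  0.2229 0.    ]
((208.6500244140625, 252.55001831054688), (12.965336799621582, 40.47714614868164), 18.434946060180664) 479.0
```

View pics/c1.png

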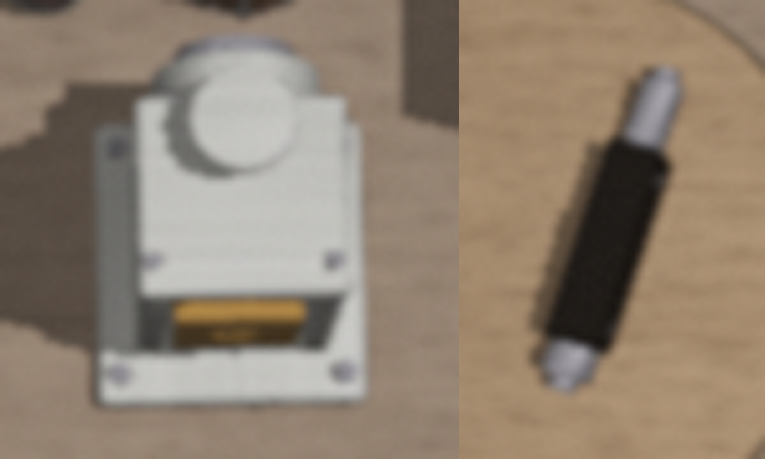

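View pics/c2.png

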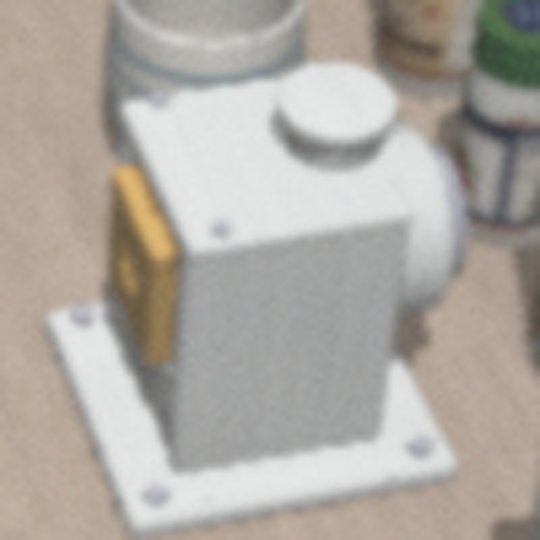

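Run:
```python
from h import *
from scipy.optimize import least_squares
np.set_printoptions(precision=4,suppress=True)
z=np.load("cal.npz");P={a:{k:z[a+k] for k in("K","rvec","tvec")} for a in "st"}
T=lambda U,V,ox=0:np.array([(U-ox+.5)/5.1-.5,(V+.5)/5.1-.5])
t=lambda U,V:T(U,V)+[310,140]
s=lambda U,V:np.array([(U+.5)/5.4-.5+320,(V+.5)/5.4-.5+215])
F=.065;Y=.06
# (cam, uv, x,y,z) z='h' foot top
D=[("t",t(97,403),-F,Y,0),("t",t(366,400),-F,-Y,0),("t",t(359,125),F,-Y,'h'),("t",t(97,127),F,Y,'h'),
("t",t(142,297),-.042,.043,.127),("t",t(346,293),-.042,-.043,.127),("t",t(136,99),.042,.043,.127),("t",t(346,97),.042,-.043,.127),
("t",t(173,323),-.05,.026,.111),("t",t(304,321),-.05,-.026,.111),
("s",s(47,315),-F,Y,'h'),("s",s(135,532),-F,-Y,0),("s",s(457,470),F,-Y,0),("s",s(183,250),-.042,-.043,.127),("s",s(122,100),-.042,.043,.127),("s",s(407,218),.042,-.043,.127)]
def f(q):
    r=[];c,sn=np.cos(q[2]),np.sin(q[2])
    for a,uv,x,y,h in D:
        h=q[3] if h=='h' else h
        r+=list(proj(P[a],(q[0]+c*x-sn*y,q[1]+sn*x+c*y,h))-uv)
    return np.array(r)
for sel in(None,"t","s"):
    D0=D; D=[d for d in D0 if sel in(None,d[0])]
    o=least_squares(f,[.63,-.135,0,.008],loss="soft_l1");print(sel,o.x,np.round(f(o.x).reshape(-1,2),1).tolist() if sel is None else "")
    if sel is None:
        q=o.x;print("mouth",q[0]-.05*np.cos(q[2]),q[1]-.05*np.sin(q[2]))
    D=D0
g=lambda U,V:T(U,V,459)+[180,205]
for n,u in(("gotip",(665,72)),("goplug",(653,105)),("nogoplug",(571,360)),("nogotip",(564,384))):print(n,onz(P["t"],g(*u),.035))
for u in((612,137),(670,160),(606,350),(548,332)):print(onz(P["t"],g(*u),.052))
```

```text
None [ 0.6356 -0.1331  0.0036  0.0084] [[-0.3, 1.7], [-0.5, 2.1], [0.1, 0.1], [-0.4, -0.1], [-1.2, -0.6], [0.6, 0.0], [-0.2, -1.0], [-0.2, -0.7], [0.9, -0.2], [0.1, 0.1], [-1.0, -0.0], [-1.8, 2.8], [-0.1, 3.2], [1.4, -0.1], [-0.2, -0.2], [2.2, -1.0]]
mouth 0.5856050225124577 -0.133238919994972
t [ 0.6355 -0.1333  0.0058  0.0086] 
s [ 0.6362 -0.1313 -0.0009  0.0063] 
gotip [0.5669 0.1674 0.035 ]
goplug [0.5523 0.1722 0.035 ]
nogoplug [0.4411 0.2033 0.035 ]
nogotip [0.4308 0.2059 0.035 ]
[0.5351 0.1856 0.052 ]
[0.5251 0.1604 0.052 ]
[0.4437 0.1846 0.052 ]
[0.4513 0.2095 0.052 ]
```

```bash
cat >> h.py <<'E'
def plan(pos,yaw,n,o=None,rpy=None):
    "n equal world-steps from measured pose to pos,yaw (tool down); prints rows in tool axes"
    o=o or bot.observe();p=np.array(o["position"]);A=R.from_euler("xyz",o["tool_rot"] if rpy is None else rpy)
    B=R.from_euler("xyz",[np.pi,0,yaw]);rv=(A.inv()*B).as_rotvec()/n;d=(np.array(pos)-p)/n;out=[]
    for i in range(n):
        out.append([[round(float(v),2) for v in A.inv().apply(d)*100],[round(float(v),3) for v in rv]]);A=A*R.from_rotvec(rv)
    print(out)
E
python3 - <<'E'
from h import *
plan((.49,.187,.30),2.867,13)
E
```

```text
[[[-2.72, -1.82, 0.81], [-0.0, -0.0, -0.015]], [[-2.69, -1.86, 0.81], [-0.0, -0.0, -0.015]], [[-2.66, -1.9, 0.81], [-0.0, -0.0, -0.015]], [[-2.63, -1.94, 0.81], [-0.0, -0.0, -0.015]], [[-2.6, -1.98, 0.81], [-0.0, -0.0, -0.015]], [[-2.57, -2.02, 0.81], [-0.0, -0.0, -0.015]], [[-2.54, -2.06, 0.81], [-0.0, -0.0, -0.015]], [[-2.51, -2.1, 0.81], [-0.0, -0.0, -0.015]], [[-2.48, -2.13, 0.81], [-0.0, -0.0, -0.015]], [[-2.45, -2.17, 0.81], [-0.0, -0.0, -0.015]], [[-2.42, -2.21, 0.81], [-0.0, -0.0, -0.015]], [[-2.38, -2.24, 0.81], [-0.0, -0.0, -0.015]], [[-2.35, -2.28, 0.81], [-0.0, -0.0, -0.015]]]
```

>>> arm_command([
  [[-2.7,-1.8,0.8],[0,0,-0.015],6],
  [[-2.7,-1.9,0.8],[0,0,-0.015],6],
  [[-2.7,-1.9,0.8],[0,0,-0.015],6],
  [[-2.6,-1.9,0.8],[0,0,-0.015],6],
  [[-2.6,-2.0,0.8],[0,0,-0.015],6],
  [[-2.6,-2.0,0.8],[0,0,-0.015],6],
  [[-2.5,-2.1,0.8],[0,0,-0.015],6],
  [[-2.5,-2.1,0.8],[0,0,-0.015],6],
  [[-2.5,-2.1,0.8],[0,0,-0.015],6],
  [[-2.5,-2.2,0.8],[0,0,-0.015],6],
  [[-2.4,-2.2,0.8],[0,0,-0.015],6],
  [[-2.4,-2.2,0.8],[0,0,-0.015],6],
  [[-2.3,-2.3,0.8],[0,0,-0.015],6],
  [[0,0,0],[0,0,0],6],
  [[0,0,0],[0,0,0],6],
], newtons=60)

```text
clock: 2.7
position: [0.4906, 0.1869, 0.3006]
tool_rot: [-3.142, -0.0, 2.867]
force: [-0.6, 0.5, 0.1]
grip_width: 0.0603
finger_force: 0.0
```

Run:
```python
from h import *
o=bot.observe();print(o["clock"],o["position"],o["tool_rot"],o["qpos"].round(2),o["grip_width"])
t=bot.grab_frame("top");save(t,"t1")
for n in("gauge_mid","go_tip","nogo_tip"):
    print(n,[(np.round(onz(t,d["at"],.035),4).tolist(),round(d["p"],2)) for d in bot.mark_of(n,t)][:3])
plan((.49,.187,.193),2.867,5,o)
```

```text
2.7 [0.49058307 0.18692552 0.30061547] [-3.14153003e+00 -2.24476635e-04  2.86716426e+00] [-0.44  0.51 -0.04  1.95  0.03  0.68  0.79] 0.0602917892529607
gauge_mid [([0.4944, 0.1904, 0.035], 0.72), ([0.3396, -0.0633, 0.035], 0.58), ([0.7344, 0.215, 0.035], 0.24)]
go_tip [([0.4045, -0.0768, 0.035], 0.66), ([0.5747, 0.1652, 0.035], 0.6)]
nogo_tip [([0.2773, -0.0447, 0.035], 0.93), ([0.4256, 0.2013, 0.035], 0.59)]
[[[0.01, -0.0, 2.15], [-0.0, -0.0, 0.0]], [[0.01, -0.0, 2.15], [-0.0, -0.0, 0.0]], [[0.01, -0.0, 2.15], [-0.0, -0.0, 0.0]], [[0.01, -0.0, 2.15], [-0.0, -0.0, 0.0]], [[0.01, -0.0, 2.15], [-0.0, -0.0, 0.0]]]
```

>>> arm_command([
  [[0,0,2.2],[0,0,0],6],
  [[0,0,2.2],[0,0,0],6],
  [[0,0,2.2],[0,0,0],6],
  [[0,0,2.2],[0,0,0],6],
  [[0,0,1.9],[0,0,0],6],
  [[0,0,0],[0,0,0],6],
  [[0,0,0],[0,0,0],2],
  [[0,0,0],[0,0,0],2],
  [[0,0,0],[0,0,0],2],
  [[0,0,0],[0,0,0],2],
  [[0,0,0],[0,0,0],2],
  [[0,0,0],[0,0,0],2],
  [[0,0,0],[0,0,0],2],
  [[0,0,0],[0,0,0],2],
], newtons=60)

```text
clock: 4.3
position: [0.4907, 0.1876, 0.195]
tool_rot: [3.14, 0.001, 2.869]
force: [-1.4, 0.4, 8.2]
grip_width: 0.023
finger_force: 59.4
```

>>> arm_command([
  [[0,0,-1],[0,0,0],2],
  [[0,0,-2],[0,0,0],2],
  [[0,0,-2],[0,0,0],2],
  [[0,0,0],[0,0,0],2],
  [[0,0,0],[0,0,0],2],
])

```text
clock: 4.8
position: [0.4904, 0.1873, 0.2444]
tool_rot: [3.141, 0.001, 2.869]
force: [-0.1, -0.5, -1.7]
grip_width: 0.023
finger_force: 59.1
```

Run:
```python
from h import *
o=bot.observe();print(o["clock"],o["position"],o["tool_rot"],o["force"],o["moment"])
plan((.470,-.133,.245),3.1456,13,o)
s=bot.grab_frame("side");p=proj(s,(.49,.187,.08)).astype(int);print(p)
cv2.imwrite("pics/g1.png",cv2.resize(s["frame"][p[1]-70:p[1]+40,p[0]-70:p[0]+70],None,fx=5,fy=5,interpolation=2)[:,:,::-1])
```

```text
4.8 [0.49041056 0.18732108 0.24439459] [3.14075973e+00 9.49805076e-04 2.86872791e+00] [-0.06778293 -0.52723295 -1.66432247] [-0.03424185  0.01687442 -0.04044538]
[[[-0.51, -2.42, -0.01], [0.0, 0.0, -0.021]], [[-0.46, -2.43, -0.01], [0.0, 0.0, -0.021]], [[-0.41, -2.43, -0.01], [0.0, 0.0, -0.021]], [[-0.36, -2.44, -0.01], [0.0, 0.0, -0.021]], [[-0.31, -2.45, -0.01], [0.0, 0.0, -0.021]], [[-0.25, -2.46, -0.01], [0.0, 0.0, -0.021]], [[-0.2, -2.46, -0.01], [0.0, 0.0, -0.021]], [[-0.15, -2.46, -0.01], [0.0, 0.0, -0.021]], [[-0.1, -2.47, -0.01], [0.0, 0.0, -0.021]], [[-0.04, -2.47, -0.01], [0.0, 0.0, -0.021]], [[0.01, -2.47, -0.01], [0.0, 0.0, -0.021]], [[0.06, -2.47, -0.0], [0.0, 0.0, -0.021]], [[0.11, -2.47, -0.0], [0.0, 0.0, -0.021]]]
[268 184]
```

View pics/g1.png

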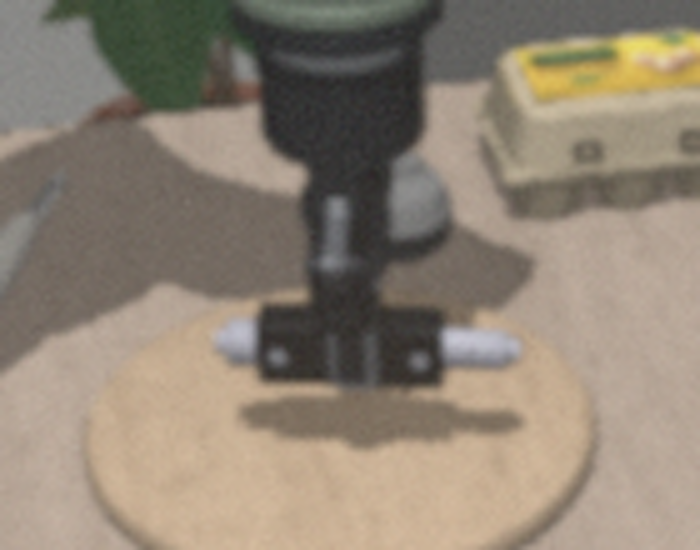

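>>> arm_command([
  [[-0.5,-2.4,0],[0,0,-0.021],2],
  [[-0.5,-2.4,0],[0,0,-0.021],2],
  [[-0.4,-2.4,0],[0,0,-0.021],2],
  [[-0.4,-2.4,0],[0,0,-0.021],2],
  [[-0.3,-2.5,0],[0,0,-0.021],2],
  [[-0.3,-2.5,0],[0,0,-0.021],2],
  [[-0.2,-2.5,0],[0,0,-0.021],2],
  [[-0.2,-2.5,0],[0,0,-0.021],2],
  [[-0.1,-2.5,0],[0,0,-0.021],2],
  [[0,-2.5,0],[0,0,-0.021],2],
  [[0,-2.5,0],[0,0,-0.021],2],
  [[0.1,-2.5,0],[0,0,-0.021],2],
  [[0.1,-2.5,0],[0,0,-0.024],2],
  [[0,0,0],[0,0,0],2],
  [[0,0,0],[0,0,0],2],
])

```text
clock: 6.35
position: [0.47, -0.1355, 0.2431]
tool_rot: [3.141, -0.001, -3.14]
force: [0.2, 1.6, -1.6]
grip_width: 0.0233
finger_force: 59.2
```

Run:
```python
from h import *
o=bot.observe();print(o["clock"],o["position"],o["tool_rot"],o["force"],o["moment"],o["qpos"].round(2))
s=bot.grab_frame("side");t=bot.grab_frame("top")
x=o["position"]
for n,X in(("go",x+[.081,0,-.16]),("mid",x+[0,0,-.16]),("nogo",x-[.065,0,.16]),("mouth",(.5855,-.1331,.085))):
  print(n,proj(s,X).round(1),proj(t,X).round(1))
for n in("go_tip","nogo_tip","gauge_mid","mill_mouth"):
  print(n,[[(np.round(d["at"],1).tolist(),round(d["p"],2)) for d in bot.mark_of(n,p)[:3]] for p in(s,t)])
a=cv2.resize(s["frame"][225:305,250:380],None,fx=6,fy=6,interpolation=2)
cv2.imwrite("pics/m1.png",a[:,:,::-1])
```

```text
6.35 [ 0.4699786  -0.13551021  0.24310132] [ 3.14114669e+00 -1.03568324e-03 -3.13989997e+00] [ 0.20816807  1.5781754  -1.64832152] [ 0.01372814  0.02669927 -0.00257005] [ 0.28  0.57 -0.16  2.07  0.17  0.52  1.57]
go [326.7 267.5] [357.4 221.6]
mid [286.3 273.9] [357.7 259.4]
nogo [253.  279.2] [358.  290.4]
mouth [343.3 263.3] [356.2 205.5]
go_tip [[([255.7, 284.7], 0.82), ([323.7, 264.5], 0.71)], [([333.0, 290.5], 0.54)]]
nogo_tip [[([253.5, 280.7], 0.97), ([185.5, 285.3], 0.56)], []]
gauge_mid [[([284.6, 274.4], 0.68), ([218.6, 286.4], 0.62)], [([326.7, 324.7], 0.57)]]
mill_mouth [[([343.8, 263.1], 0.91)], [([354.6, 207.4], 0.84)]]
```

View pics/m1.png

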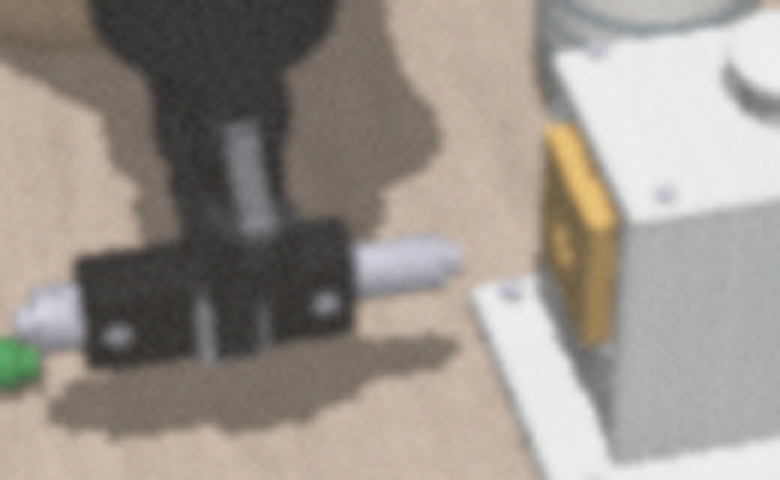

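Run:
```python
from h import *
fs=[bot.grab_frame("side") for _ in range(4)];s=fs[0]
f=np.mean([x["frame"] for x in fs],0)
c=f[240:290,330:365]
c=np.clip((c-c.min((0,1)))*255/np.ptp(c,(0,1)),0,255).astype(np.uint8)
cv2.imwrite("pics/b1.png",cv2.resize(c,None,fx=12,fy=12,interpolation=2)[:,:,::-1])
m=(.5855,-.1331,.085)
for d in((0,0,0),(0,.0045,0),(0,0,.0045),(0,.026,.026),(0,-.026,.026),(0,-.026,-.026),(0,.026,-.026)):
  print(d,((proj(s,np.add(m,d))-[330,240]+.5)*12).round())
```

```text
(0, 0, 0) [165. 285.]
(0, 0.0045, 0) [158. 268.]
(0, 0, 0.0045) [166. 265.]
(0, 0.026, 0.026) [128.  66.]
(0, -0.026, 0.026) [217. 269.]
(0, -0.026, -0.026) [203. 506.]
(0, 0.026, -0.026) [116. 300.]
```

View pics/b1.png

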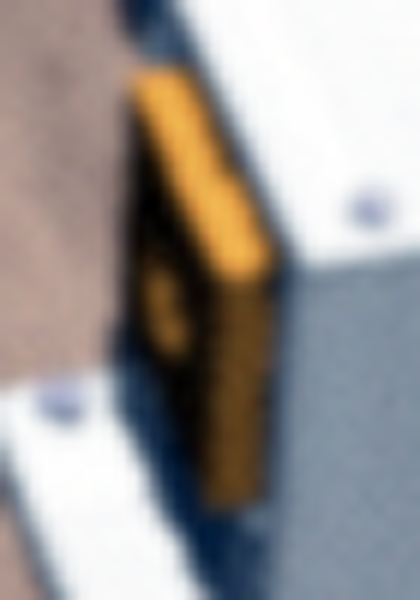

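>>> arm_command([
  [[-0.5,0.25,0.2],[0,0,0],2],
  [[-0.5,0,0],[0,0,0],2],
  [[-0.5,0,0],[0,0,0],2],
  [[-0.5,0,0],[0,0,0],2],
  [[-0.5,0,0],[0,0,0],2],
  [[-0.4,0,0],[0,0,0],2],
  [[-0.1,0,0],[0,0,0],2],
  [[0,0,0],[0,0,0],2],
  [[0,0,0],[0,0,0],2],
])

```text
clock: 7.95
position: [0.5001, -0.1328, 0.2417]
tool_rot: [-3.142, -0.0, -3.139]
force: [-0.0, 0.9, -3.0]
grip_width: 0.0232
finger_force: 59.2
```

>>> arm_command([
  [[-0.1,0,0.05],[0,0,0],2],
  [[-0.1,0,0],[0,0,0],2],
  [[-0.1,0,0],[0,0,0],2],
  [[-0.1,0,0],[0,0,0],2],
  [[-0.1,0,0],[0,0,0],2],
  [[-0.1,0,0],[0,0,0],2],
  [[0,0,0],[0,0,0],2],
])

```text
clock: 8.65
position: [0.5064, -0.1327, 0.2412]
tool_rot: [-3.142, 0.0, -3.138]
force: [-0.1, -0.4, -2.0]
grip_width: 0.0231
finger_force: 59.2
```

>>> arm_command([
  [[-0.1,0,0],[0,0,0],2],
  [[-0.1,0,0],[0,0,0],2],
  [[-0.1,0,0],[0,0,0],2],
  [[0,0,0],[0,0,0],2],
])

```text
clock: 9.05
position: [0.5094, -0.1326, 0.2412]
tool_rot: [-3.142, 0.0, -3.138]
force: [0.4, 0.6, -2.6]
grip_width: 0.0235
finger_force: 59.2
```

>>> arm_command([
  [[-0.1,0,0],[0,0,0],2],
  [[-0.1,0,0],[0,0,0],2],
  [[-0.05,0,0],[0,0,0],2],
  [[0,0,0],[0,0,0],2],
])

```text
clock: 9.45
position: [0.5118, -0.1326, 0.2412]
tool_rot: [-3.142, 0.0, -3.138]
force: [0.3, -0.6, -1.7]
grip_width: 0.023
finger_force: 59.2
```

>>> arm_command([
  [[-0.05,0,0],[0,0,0],2],
  [[-0.05,0,0],[0,0,0],2],
  [[-0.05,0,0],[0,0,0],2],
  [[0,0,0],[0,0,0],2],
])

```text
clock: 9.85
position: [0.5133, -0.1326, 0.2412]
tool_rot: [-3.142, 0.0, -3.138]
force: [0.7, 0.3, -2.8]
grip_width: 0.0231
finger_force: 59.2
```

>>> arm_command([
  [[-0.05,0,0],[0,0,0],2],
  [[-0.05,0,0],[0,0,0],2],
  [[-0.05,0,0],[0,0,0],2],
  [[0,0,0],[0,0,0],2],
])

```text
clock: 10.25
position: [0.5148, -0.1326, 0.2412]
tool_rot: [-3.142, -0.0, -3.138]
force: [0.6, 0.8, -1.8]
grip_width: 0.023
finger_force: 59.2
```

>>> arm_command([
  [[-0.05,0,0],[0,0,0],2],
  [[-0.05,0,0],[0,0,0],2],
  [[-0.05,0,0],[0,0,0],2],
  [[0,0,0],[0,0,0],2],
])

```text
clock: 10.65
position: [0.5163, -0.1326, 0.2412]
tool_rot: [3.142, 0.0, -3.138]
force: [0.0, 0.3, -2.0]
grip_width: 0.0233
finger_force: 59.2
```

Run:
```python
from h import *
fs=[bot.grab_frame("side") for _ in range(3)]
f=np.mean([x["frame"] for x in fs],0).astype(np.uint8)
cv2.imwrite("pics/b2.png",cv2.resize(f[240:295,285:365],None,fx=10,fy=10,interpolation=2)[:,:,::-1])
```

```text
(no output)
```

View pics/b2.png

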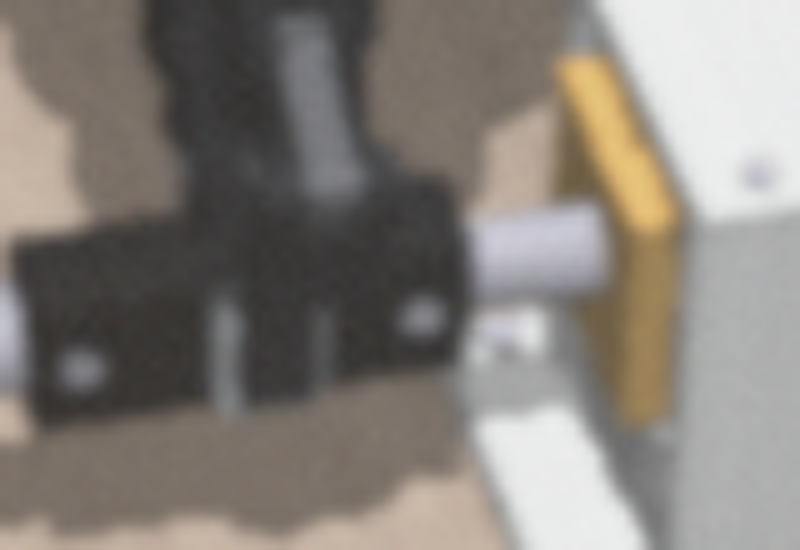

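>>> arm_command([
  [[-0.05,0,0],[0,0,0],2],
  [[-0.05,0,0],[0,0,0],2],
  [[0,0,0],[0,0,0],2],
])

```text
clock: 11.1
position: [0.5173, -0.1326, 0.2412]
tool_rot: [-3.142, 0.0, -3.138]
force: [-0.1, 0.5, -2.1]
grip_width: 0.0233
finger_force: 59.2
```

>>> arm_command([
  [[-0.05,0,0],[0,0,0],2],
  [[-0.05,0,0],[0,0,0],2],
  [[0,0,0],[0,0,0],2],
])

```text
clock: 11.4
position: [0.5183, -0.1326, 0.2412]
tool_rot: [3.142, 0.0, -3.138]
force: [0.4, 0.7, -2.4]
grip_width: 0.0231
finger_force: 59.2
```

>>> arm_command([
  [[-0.05,0,0],[0,0,0],2],
  [[-0.05,0,0],[0,0,0],2],
  [[0,0,0],[0,0,0],2],
])

```text
clock: 11.7
position: [0.5193, -0.1326, 0.2412]
tool_rot: [3.142, 0.0, -3.138]
force: [-0.2, 0.1, -1.5]
grip_width: 0.0233
finger_force: 59.2
```

>>> arm_command([
  [[-0.05,0,0],[0,0,0],2],
  [[-0.05,0,0],[0,0,0],2],
  [[-0.05,0,0],[0,0,0],2],
  [[0,0,0],[0,0,0],2],
])

```text
clock: 12.1
position: [0.5208, -0.1326, 0.2412]
tool_rot: [-3.142, 0.0, -3.138]
force: [-0.4, 0.3, -2.4]
grip_width: 0.0234
finger_force: 59.2
```

>>> arm_command([
  [[0,0.05,0],[0,0,0],2],
  [[0,0.05,0],[0,0,0],2],
  [[0,0,0],[0,0,0],2],
])

```text
clock: 12.4
position: [0.5207, -0.1316, 0.2412]
tool_rot: [-3.142, -0.0, -3.138]
force: [-0.3, -0.1, -1.9]
grip_width: 0.023
finger_force: 59.2
```

>>> arm_command([
  [[-0.05,-0.05,0],[0,0,0],2],
  [[-0.05,0,0],[0,0,0],2],
  [[0,0,0],[0,0,0],2],
])

```text
clock: 12.7
position: [0.5218, -0.1321, 0.2412]
tool_rot: [-3.142, 0.0, -3.138]
force: [0.3, -0.6, -2.7]
grip_width: 0.023
finger_force: 59.2
```

>>> arm_command([
  [[-0.05,0,0],[0,0,0],2],
  [[-0.05,0,0],[0,0,0],2],
  [[0,0,0],[0,0,0],2],
])

```text
clock: 13.0
position: [0.5228, -0.1321, 0.2412]
tool_rot: [-3.142, 0.0, -3.138]
force: [-0.0, -0.4, -2.1]
grip_width: 0.0229
finger_force: 59.2
```

>>> arm_command([
  [[-0.05,0,0],[0,0,0],2],
  [[-0.05,0,0],[0,0,0],2],
  [[0,0,0],[0,0,0],2],
])

```text
clock: 13.3
position: [0.5238, -0.1321, 0.2412]
tool_rot: [-3.142, 0.0, -3.138]
force: [0.2, -0.1, -1.1]
grip_width: 0.0233
finger_force: 59.2
```

Run:
```python
from h import *
from scipy.optimize import brentq
fs=[bot.grab_frame("side") for _ in range(4)];s=fs[0]
f=np.mean([x["frame"] for x in fs],0).astype(np.uint8)
cv2.imwrite("pics/b3.png",cv2.resize(f[240:295,285:365],None,fx=10,fy=10,interpolation=2)[:,:,::-1])
U=lambda a,b:np.array([(a+.5)/10-.5+285,(b+.5)/10-.5+240])
def xat(uv,y):
    c,d=ray(s,uv);return (c+d*(y-c[1])/d[1]).round(4)
print("b2: handle front corners bottom/top",xat(U(460,362),-.1446),xat(U(468,215),-.1446),"rear",xat(U(40,428),-.1446))
print("brass edge bottom/top",xat(U(625,425),-.159),xat(U(632,232),-.159))
print("shoulder bottom right",xat(U(603,285),-.1326))
print(bot.observe()["clock"])
```

```text
b2: handle front corners bottom/top [ 0.5568 -0.1446  0.0679] [ 0.5574 -0.1446  0.1065] rear [ 0.4723 -0.1446  0.0685]
brass edge bottom/top [ 0.587  -0.159   0.0575] [ 0.5859 -0.159   0.1088]
shoulder bottom right [ 0.5896 -0.1326  0.0709]
13.5
```

View pics/b3.png

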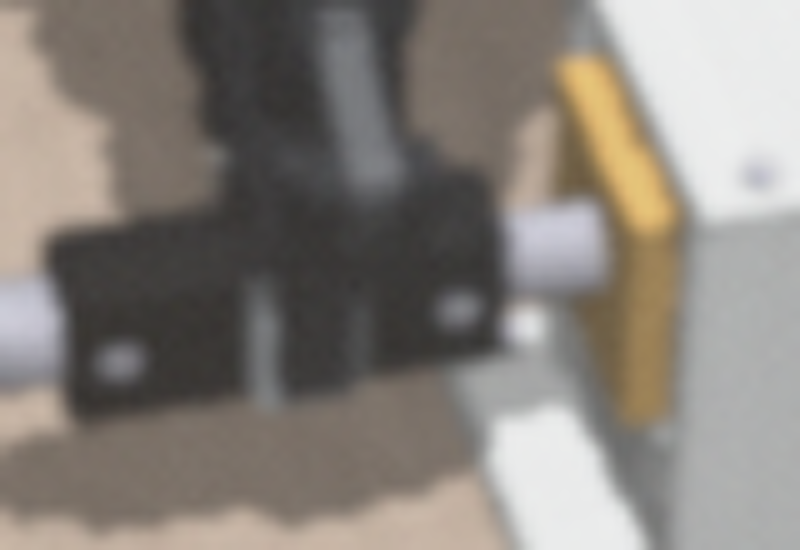

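>>> arm_command([
  [[-0.1,0,0],[0,0,0],2],
  [[-0.1,0,0],[0,0,0],2],
  [[-0.1,0,0],[0,0,0],2],
  [[-0.1,0,0],[0,0,0],2],
  [[0,0,0],[0,0,0],2],
])

```text
clock: 14.0
position: [0.5279, -0.1321, 0.2412]
tool_rot: [-3.142, 0.0, -3.138]
force: [0.3, -0.5, -2.0]
grip_width: 0.0232
finger_force: 59.2
```

>>> arm_command([
  [[-0.1,0,0],[0,0,0],2],
  [[-0.1,0,0],[0,0,0],2],
  [[-0.1,0,0],[0,0,0],2],
  [[-0.1,0,0],[0,0,0],2],
  [[-0.1,0,0],[0,0,0],2],
  [[-0.1,0,0],[0,0,0],2],
  [[0,0,0],[0,0,0],2],
])

```text
clock: 14.7
position: [0.5339, -0.1321, 0.2412]
tool_rot: [3.142, 0.0, -3.138]
force: [0.4, -0.4, -2.5]
grip_width: 0.0233
finger_force: 59.2
```

>>> arm_command([
  [[-0.1,0,0],[0,0,0],2],
  [[-0.1,0,0],[0,0,0],2],
  [[-0.1,0,0],[0,0,0],2],
  [[-0.1,0,0],[0,0,0],2],
  [[-0.1,0,0],[0,0,0],2],
  [[-0.1,0,0],[0,0,0],2],
  [[0,0,0],[0,0,0],2],
])

```text
clock: 15.4
position: [0.5399, -0.1321, 0.2412]
tool_rot: [-3.142, 0.0, -3.138]
force: [0.2, -0.1, -1.7]
grip_width: 0.023
finger_force: 59.2
```

>>> arm_command([
  [[-0.05,0,0],[0,0,0],2],
  [[-0.05,0,0],[0,0,0],2],
  [[-0.05,0,0],[0,0,0],2],
  [[-0.05,0,0],[0,0,0],2],
  [[0,0,0],[0,0,0],2],
])

```text
clock: 15.9
position: [0.5418, -0.1321, 0.2412]
tool_rot: [-3.142, 0.0, -3.138]
force: [0.2, -0.2, -2.4]
grip_width: 0.023
finger_force: 59.2
```

>>> arm_command([
  [[-0.05,0,0],[0,0,0],2],
  [[-0.05,0,0],[0,0,0],2],
  [[0,0,0],[0,0,0],2],
])

```text
clock: 16.2
position: [0.5426, -0.1321, 0.2411]
tool_rot: [-3.142, -0.001, -3.138]
force: [-2.4, 0.4, -1.1]
grip_width: 0.023
finger_force: 59.3
```

>>> arm_command([
  [[-0.04,0,0],[0,0,0],2],
  [[0,0,0],[0,0,0],2],
  [[0,0,0],[0,0,0],2],
  [[0,0,0],[0,0,0],2],
])

```text
clock: 16.6
position: [0.5427, -0.1321, 0.2411]
tool_rot: [-3.142, -0.001, -3.139]
force: [-5.4, 0.5, 0.0]
grip_width: 0.0233
finger_force: 59.5
```

>>> arm_command([
  [[0.2,0,0],[0,0,0],2],
  [[0.5,0,0],[0,0,0],2],
  [[0.8,0,0],[0,0,0],2],
  [[0.8,0,0],[0,0,0],2],
  [[0.8,0,0],[0,0,0],2],
  [[0.8,0,0],[0,0,0],2],
  [[1,0,0],[0,0,0],2],
  [[1.5,0,0],[0,0,0],2],
  [[1.5,0,0],[0,0,0],2],
  [[1.4,0,0],[0,0,0],2],
  [[0,0,0],[0,0,0],2],
  [[0,0,0],[0,0,0],2],
])

```text
clock: 17.8
position: [0.4502, -0.1324, 0.2414]
tool_rot: [-3.141, 0.001, -3.138]
force: [1.0, -0.1, -1.9]
grip_width: 0.0231
finger_force: 59.3
```

>>> arm_command([
  [[0,0,0],[0,0,0.14],2],
  [[0,0,0],[0,0,0.14],2],
  [[0,0,0],[0,0,0.14],2],
  [[0,0,0],[0,0,0.14],2],
  [[0,0,0],[0,0,0.14],2],
  [[0,0,0],[0,0,0.14],2],
  [[0,0,0],[0,0,0.14],2],
  [[0,0,0],[0,0,0.14],2],
  [[0,0,0],[0,0,0.14],2],
  [[0,0,0],[0,0,0.14],2],
  [[0,0,0],[0,0,0.14],2],
  [[0,0,0],[0,0,0.14],2],
  [[0,0,0],[0,0,0.14],2],
  [[0,0,0],[0,0,0.14],2],
  [[0,0,0],[0,0,0.14],2],
  [[0,0,0],[0,0,0.14],2],
  [[0,0,0],[0,0,0.14],2],
  [[0,0,0],[0,0,0.14],2],
])

```text
clock: 19.6
position: [0.4508, -0.1321, 0.2412]
tool_rot: [3.141, -0.001, 0.62]
force: [0.1, 0.4, -2.5]
grip_width: 0.0234
finger_force: 59.1
```

>>> arm_command([
  [[0,0,0],[0,0,0.13],2],
  [[0,0,0],[0,0,0.13],2],
  [[0,0,0],[0,0,0.13],2],
  [[0,0,0],[0,0,0.13],2],
  [[0,0,0],[0,0,0.1],2],
  [[0,0,0],[0,0,0],2],
  [[0,0,0],[0,0,0],2],
])

```text
clock: 20.3
position: [0.4505, -0.1321, 0.2411]
tool_rot: [3.141, -0.0, 0.009]
force: [0.6, 0.3, -2.5]
grip_width: 0.0233
finger_force: 59.2
```

Run:
```python
from h import *
o=bot.observe();print(o["clock"],o["position"],o["tool_rot"],o["force"],o["qpos"].round(2))
plan((.495,-.1321,.2412),.0036,5,o)
```

```text
20.3 [ 0.45051497 -0.13214399  0.24113   ] [ 3.14136403e+00 -9.98613547e-05  8.68379994e-03] [ 0.63294489  0.34363337 -2.46720698] [-0.33  0.68  0.67  2.15 -0.8   0.58 -0.63]
[[[0.89, 0.01, -0.0], [0.0, -0.0, 0.001]], [[0.89, 0.01, -0.0], [0.0, -0.0, 0.001]], [[0.89, 0.01, -0.0], [0.0, -0.0, 0.001]], [[0.89, 0.0, -0.0], [0.0, -0.0, 0.001]], [[0.89, 0.0, -0.0], [0.0, -0.0, 0.001]]]
```

>>> arm_command([
  [[1,0,0],[0,0,0.005],2],
  [[1,0,0],[0,0,0],2],
  [[1,0,0],[0,0,0],2],
  [[1,0,0],[0,0,0],2],
  [[1,0,0],[0,0,0],2],
  [[0.8,0,0],[0,0,0],2],
  [[0.2,0,0],[0,0,0],2],
  [[0,0,0],[0,0,0],2],
])

```text
clock: 21.1
position: [0.5102, -0.1323, 0.2411]
tool_rot: [3.141, 0.0, -0.0]
force: [-0.8, -0.7, -1.7]
grip_width: 0.0233
finger_force: 59.2
```

>>> arm_command([
  [[0.1,0,0],[0,0,0],2],
  [[0.1,0,0],[0,0,0],2],
  [[0.1,0,0],[0,0,0],2],
  [[0.1,0,0],[0,0,0],2],
  [[0.05,0,0],[0,0,0],2],
  [[0.05,0,0],[0,0,0],2],
  [[0,0,0],[0,0,0],2],
])

```text
clock: 21.8
position: [0.5152, -0.1323, 0.2412]
tool_rot: [3.142, -0.0, -0.0]
force: [0.1, -0.2, -1.8]
grip_width: 0.023
finger_force: 59.2
```

>>> arm_command([
  [[0.1,0,0],[0,0,-0.003],2],
  [[0.1,0,0],[0,0,0],2],
  [[0.1,0,0],[0,0,0],2],
  [[0.1,0,0],[0,0,0],2],
  [[0,0,0],[0,0,0],2],
])

```text
clock: 22.3
position: [0.5193, -0.1323, 0.2412]
tool_rot: [3.142, -0.0, 0.003]
force: [1.4, 0.4, -2.0]
grip_width: 0.0233
finger_force: 59.2
```

>>> arm_command([
  [[0.05,0,0],[0,0,0],2],
  [[0.05,0,0],[0,0,0],2],
  [[0.05,0,0],[0,0,0],2],
  [[0,0,0],[0,0,0],2],
])

```text
clock: 22.7
position: [0.5207, -0.1323, 0.2412]
tool_rot: [3.142, -0.0, 0.003]
force: [0.5, -0.5, -1.6]
grip_width: 0.0232
finger_force: 59.2
```

>>> arm_command([
  [[0.05,0,0],[0,0,0],2],
  [[0.05,0,0],[0,0,0],2],
  [[0,0,0],[0,0,0],2],
])

```text
clock: 23.0
position: [0.5217, -0.1323, 0.2412]
tool_rot: [3.142, -0.0, 0.003]
force: [0.4, 0.3, -2.6]
grip_width: 0.023
finger_force: 59.2
```

>>> arm_command([
  [[0.05,0,0],[0,0,0],2],
  [[0.05,0,0],[0,0,0],2],
  [[0,0,0],[0,0,0],2],
])

```text
clock: 23.3
position: [0.5227, -0.1323, 0.2412]
tool_rot: [3.142, -0.0, 0.003]
force: [0.2, 0.3, -2.3]
grip_width: 0.0233
finger_force: 59.2
```

>>> arm_command([
  [[0.05,0,0],[0,0,0],2],
  [[0.05,0,0],[0,0,0],2],
  [[0,0,0],[0,0,0],2],
])

```text
clock: 23.6
position: [0.5237, -0.1323, 0.2412]
tool_rot: [3.142, 0.0, 0.003]
force: [0.2, 0.3, -1.5]
grip_width: 0.0231
finger_force: 59.2
```

>>> arm_command([
  [[0.05,0,0],[0,0,0],2],
  [[0.05,0,0],[0,0,0],2],
  [[0,0,0],[0,0,0],2],
])

```text
clock: 23.9
position: [0.5241, -0.1324, 0.2411]
tool_rot: [-3.141, 0.001, 0.003]
force: [-5.6, 0.2, -0.1]
grip_width: 0.0236
finger_force: 59.5
```

>>> arm_command([
  [[0.02,0,0],[0,0,0],2],
  [[0,0,0],[0,0,0],2],
  [[0,0,0],[0,0,0],2],
  [[0,0,0],[0,0,0],2],
  [[0,0,0],[0,0,0],2],
  [[0,0,0],[0,0,0],2],
  [[0,0,0],[0,0,0],2],
])

```text
clock: 24.6
position: [0.5242, -0.1324, 0.241]
tool_rot: [-3.141, 0.002, 0.002]
force: [-6.5, 0.2, 1.4]
grip_width: 0.0234
finger_force: 59.6
```

>>> arm_command([
  [[-0.2,0,0],[0,0,0],2],
  [[-0.5,0,0],[0,0,0],2],
  [[-1,0,0],[0,0,0],2],
  [[-1.5,0,0],[0,0,0],2],
  [[-2,0,0],[0,0,0],2],
  [[-2,0,0],[0,0,0],2],
  [[0,0,0],[0,0,0],2],
])

```text
clock: 25.3
position: [0.4502, -0.1326, 0.2414]
tool_rot: [-3.141, 0.001, 0.001]
force: [-0.1, -0.1, -2.7]
grip_width: 0.0232
finger_force: 59.3
```

Run:
```python
from h import *
o=bot.observe();print(o["clock"],o["position"],o["tool_rot"],o["force"])
plan((.475,.215,.245),.5,14,o)
```

```text
25.3 [ 0.45021299 -0.13262926  0.24136315] [-3.14081901e+00  1.38030771e-03  1.14786974e-03] [-0.08552302 -0.06603169 -2.69927487]
[[[0.18, -2.48, -0.02], [-0.0, 0.0, -0.036]], [[0.27, -2.47, -0.02], [-0.0, 0.0, -0.036]], [[0.36, -2.46, -0.02], [-0.0, 0.0, -0.036]], [[0.44, -2.45, -0.02], [-0.0, 0.0, -0.036]], [[0.53, -2.43, -0.02], [-0.0, 0.0, -0.036]], [[0.62, -2.41, -0.03], [-0.0, 0.0, -0.036]], [[0.7, -2.39, -0.03], [-0.0, 0.0, -0.036]], [[0.79, -2.36, -0.03], [-0.0, 0.0, -0.036]], [[0.87, -2.33, -0.03], [-0.0, 0.0, -0.036]], [[0.95, -2.3, -0.03], [-0.0, 0.0, -0.036]], [[1.03, -2.26, -0.03], [-0.0, 0.0, -0.036]], [[1.11, -2.23, -0.03], [-0.0, 0.0, -0.036]], [[1.19, -2.18, -0.03], [-0.0, 0.0, -0.036]], [[1.27, -2.14, -0.03], [-0.0, 0.0, -0.036]]]
```

>>> arm_command([
  [[0.2,-2.5,0],[0,0,-0.036],2],
  [[0.3,-2.5,0],[0,0,-0.036],2],
  [[0.4,-2.5,0],[0,0,-0.036],2],
  [[0.4,-2.4,0],[0,0,-0.036],2],
  [[0.5,-2.4,0],[0,0,-0.036],2],
  [[0.6,-2.4,0],[0,0,-0.036],2],
  [[0.7,-2.4,0],[0,0,-0.036],2],
  [[0.8,-2.4,0],[0,0,-0.036],2],
  [[0.9,-2.3,0],[0,0,-0.036],2],
  [[0.9,-2.3,0],[0,0,-0.036],2],
  [[1.0,-2.3,0],[0,0,-0.036],2],
  [[1.1,-2.2,0],[0,0,-0.036],2],
  [[1.2,-2.2,0],[0,0,-0.036],2],
  [[1.3,-2.1,0],[0,0,-0.036],2],
  [[0,0,0],[0,0,0],2],
  [[0,0,0],[0,0,0],2],
])

```text
clock: 26.9
position: [0.476, 0.2151, 0.2412]
tool_rot: [3.141, -0.0, 0.507]
force: [0.7, -0.3, -1.8]
grip_width: 0.0229
finger_force: 59.4
```

>>> arm_command([
  [[0,0,1],[0,0,0],2],
  [[0,0,1],[0,0,0],2],
  [[0,0,1],[0,0,0],2],
  [[0,0,1],[0,0,0],2],
  [[0,0,0.3],[0,0,0],2],
  [[0,0,0],[0,0,0],2],
])

```text
clock: 27.5
position: [0.4761, 0.2147, 0.1976]
tool_rot: [3.142, 0.001, 0.506]
force: [0.2, 0.2, -2.2]
grip_width: 0.0231
finger_force: 59.4
```

>>> arm_command([
  [[0,0,0.1],[0,0,0],2],
  [[0,0,0.1],[0,0,0],2],
  [[0,0,0],[0,0,0],2],
])

```text
clock: 27.8
position: [0.4762, 0.2151, 0.1963]
tool_rot: [-3.142, -0.0, 0.507]
force: [0.2, -0.2, -1.8]
grip_width: 0.0232
finger_force: 59.4
```

>>> arm_command([
  [[0,0,0.05],[0,0,0],2],
  [[0,0,0.05],[0,0,0],2],
  [[0,0,0],[0,0,0],2],
])

```text
clock: 28.1
position: [0.4762, 0.215, 0.1952]
tool_rot: [-3.142, -0.0, 0.507]
force: [-1.1, 0.1, -2.4]
grip_width: 0.0232
finger_force: 59.4
```

>>> arm_command([
  [[0,0,0.05],[0,0,0],2],
  [[0,0,0.03],[0,0,0],2],
  [[0,0,0],[0,0,0],2],
])

```text
clock: 28.4
position: [0.4762, 0.2149, 0.195]
tool_rot: [-3.141, -0.0, 0.507]
force: [-3.5, -1.4, 15.2]
grip_width: 0.0231
finger_force: 61.9
```

>>> arm_command([
  [[0,0,-0.04],[0,0,0],2],
  [[0,0,0],[0,0,0],3],
  [[0,0,0],[0,0,0],4],
  [[0,0,0],[0,0,0],6],
  [[0,0,0],[0,0,0],6],
  [[0,0,0],[0,0,0],6],
  [[0,0,-1],[0,0,0],6],
  [[0,0,-2],[0,0,0],6],
  [[0,0,-3],[0,0,0],6],
  [[0,0,-4],[0,0,0],6],
  [[0,0,-4],[0,0,0],6],
  [[0,0,0],[0,0,0],6],
  [[0,0,0],[0,0,0],6],
  [[0,0,0],[0,0,0],6],
])

```text
clock: 29.8
position: [0.4758, 0.215, 0.3344]
tool_rot: [-3.141, 0.001, 0.507]
force: [0.5, -0.5, -0.4]
grip_width: 0.0601
finger_force: 0.0
```

Run:
```python
from h import *
o=bot.observe();print(o["clock"],o["position"],o["force"],o["grip_width"])
s=bot.grab_frame("side");save(s,"end")
```

```text
29.8 [0.47583237 0.21503155 0.33439934] [ 0.50979333 -0.46182241 -0.39005712] 0.060141026799613376
```

View pics/end.png

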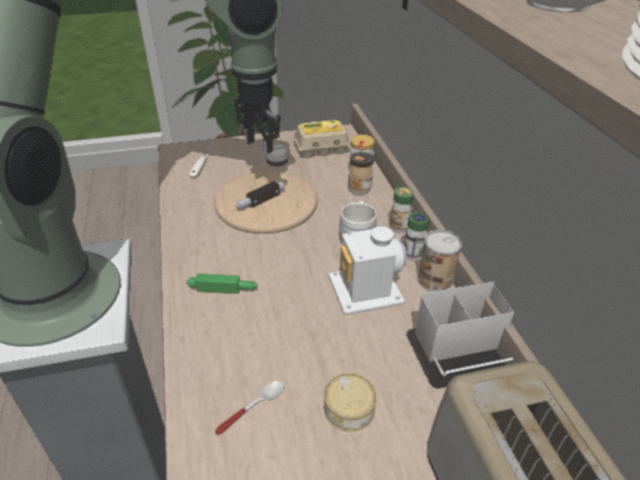

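The gauge stands on the board at about (262,195), the gripper is clear of it, and the mug, tin and jar are where they were.

```bash
python3 -c "
from workcell import bot
print(bot.job_done())"
```

```text
the job is handed in; nothing more can be done
None
```

The job is handed in at about 30 s, though no verdict came back: the go end went home (about 5 N), the no-go end was refused at the rim (about 6.5 N), and the gauge stands free on the board with the mug, tin and jar unmoved.

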